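Fill the jar rack and lock its guard bar

ROBOT

A 6-joint arm with a two-finger parallel gripper is mounted at the origin on a cart in front of the work surface, level with it; the furniture and walls round the work are solid. World frame = base frame: x ahead of the robot, y to its left, z up, the work surface at z = 0. Lengths are in m, angles in rad, forces in N, time in s.
With the tool pointing down it reaches from about 0.3 to 0.825 m from the base axis. Payload 5.4 kg.
Tool frame: the origin (TCP) lies midway between the tips of the shut fingers; the grasp point (between the pads) lies arm.grip_depth behind it (arm.grip_depth is the distance from the TCP to the grasp point, in m); y points along the fingers, z is the direction in which the jaws open and shut, and the axes are right-handed (so a half turn about y gives the same grasp; the last joint's range is limited). The gripper opens to 92 mm and grips with 3 to 60 N. Pads are 20 mm wide; open, the fingers measure 128 mm over their backs; the gripper's body (75 mm by 189 mm) begins 69 mm behind the grasp point.
Start: joints at [-1.442, 0.158, 1.597, -0, 1.386, -0.21], TCP at [0.191, -0.542, 0.215] pointing down, gripper open.
Joint ranges: [-2.91, 2.91], [-0.94, 2.29], [0.18, 2.7], [-1.29, 4.43], [0.17, 2.64], [-3, 3]. Speed limits (rad/s): [2.57, 2.57, 3.14, 3.14, 3.14, 3.14].

INTERFACE

Orientations are given as a unit quaternion [x, y, z, w].
In Python, from bench import arm gives the robot as it stands.
- The arm moves only by the tool drive_tool, never from a script. Its argument "commands" is a list that holds one entry, the list of rows, each a list of 7 numbers: the opening, from -1 (shut) to 1 (fully open), then the shift along the tool's x, y, z in m, then the turn, a rotation vector about the tool's x, y, z in rad. In form: [[[jaw, tx, ty, tz, ax, ay, az], ...]]. A call has 1 to 10 rows; each row is the pose to reach, as a shift and turn from the pose commanded when the call began, along the tool's axes at that moment; what a row does not reach only later rows make up. A row lasts 1/12 s, in which the tool goes at most 41.7 mm and 7.16 degrees, less where a joint would pass 70% of its speed; a pose out of reach is approached as far as the arm can. A call with a gripper value outside its range is refused whole. The fingers move at their own pace and stop on an object; the grip force is fixed at half the most. Time passes only in rows, so rows that repeat a pose let the fingers close. It gives the time, the measured TCP pose, the force and the opening at its end, in the units of the state.
- arm.observe(): the state, without advancing time (a new reading comes with each control period).
- arm.grab_frame(name): name is "scene" or "top" or "wrist"; returns the picture (400x640x3 uint8, red, green, blue); there is no depth.
- arm.calibration(name): a dict with "intrinsics" (3x3 intrinsics, pixels), "xyz" and "rotation" of the camera in the world. Camera axes: x right, y down, z forward; pixel columns grow to the right and rows downward; lengths in m; the calibration is good to about 2 mm. A picture is of the moment at which its call begins: read the wrist's pose just before it. calibration takes no time and is no camera call; for the wrist camera it gives the pose at the moment of the call.
- arm.sign_off(): hands the job in, once; it reports no verdict.
The state is a dict: "time": time; "qpos": joint angles; "joint_velocities": joint speeds; "joint_efforts": joint torques, N m; "ee_pos": TCP position; "eef_rot": TCP orientation; "ft_force": force on the tool from outside, world axes, zero at the start; "wrist_torque": the same for the moment, N m; "finger_gap": finger opening in m.
Only numpy, scipy, OpenCV 4.12 (cv2) and the standard library are available. Lean on these libraries where they do the work, as an engineer would, in place of code of your own. Each camera call takes 0.05 s, during which the arm holds its last target. There are 200 camera calls.

TASK

One wide food jar already stands in the wooden jar rack. Put the other wide food jar and the two narrow spice jars that stand nearest the rack in with it: one neat row, side by side, all upright on the board with their backs close to the rear rail, the wide pair at the end away from the lever and the narrow pair at the lever end. Then press the lever at the end of the rack down until it clicks and stays down, which raises the guard bar in front of the row; leave everything else on the worktop where it is.

Things in the scene. Friction and masses are not known exactly. Their poses are not given: they have to be found in the camera images.
- jar_rack: Low wooden jar rack, fixed. Origin: centre of its underside, on the worktop; x axis to its rear, y along its length towards the end without the lever (left, seen from its open front), z up. Board top z = 20 mm, front edge x = -44 mm. The row's space is 250 mm long (y -125 to +125 mm) between 10 mm end cheeks that reach z = 58 mm. Rear rail: front face x = 37 mm, top z = 45 mm.
- row_back (a point): Middle of the row's space where the board meets the front face of the rear rail, rack (37, 0, 20) mm; axes as the rack's. The jars take about 215 of the 250 mm, leaving gaps of about 7 mm, so grip jars across the rack's depth (its x), above the rail. The order of the two spice jars is free.
- guard_bar (a point): Middle of the guard bar, a 7 mm wire along the rack's y, 280 mm long, one piece with the lever. Open it lies low in front of the board at rack x = -74, z = 51 mm; locked it stands at x = -57, z = 66 mm.
- rack_lever (a joint): Angle of the sprung lever (one piece with the guard bar), rad: 0 up and open, 0.60 at its stop. Hinge along the rack's y at rack x = -40, z = 30 mm. Pressed down past about 0.54 it clicks under a sprung catch on the post behind its tip and rests at about 0.56. It takes roughly 10 to 15 N at the pad.
- lever_pad (a point): Middle of the lever's black ribbed pad (26 wide, 56 long, 8 mm thick), 86 mm from the hinge; moves with the lever. Open: rack (17, -190, 95) mm, sloping up to the rear at 0.85 rad; locked: (42, -190, 55) mm. Pressing straight down at rack x = 22, y = -190 mm works for the whole stroke. The catch post behind begins at x = 78 mm, 85 mm high.
- jam_jar: Wide food jar with a white lid, round, 65 mm diameter, 94 mm tall; it already stands in the rack at the end away from the lever, near the cheek and the rail. Origin: centre of its underside; z up.
- honey_jar: Wide food jar with a red lid, nearly round, 58 x 62 mm, 86 mm tall. Origin: centre of its underside; z up.
- spice_a: Narrow spice jar, round, 42 mm diameter, 99 mm tall, with a flat green cap. Origin: centre of its underside; z up. It stands loose on the worktop near the rack; the similar jars beyond the scale at the far right are not meant.
- spice_b: Narrow spice jar, round, 46 mm diameter, 98 mm tall, with a flat red cap. Origin: centre of its underside; z up. It stands loose on the worktop near the rack; the similar jars beyond the scale at the far right are not meant.
- lemon: Bystander: lemon, 78 x 55 x 56 mm.
- butter: Bystander: block of butter, 73 x 102 x 37 mm.
- egg_timer: Bystander among the jars: round egg timer, 62 mm wide, 64 mm tall, with a bar grip on top.
- mug_white: Bystander: white mug with a handle, 78 x 110 mm, 97 mm tall.
- apple: Bystander: apple, 78 mm wide, 76 mm tall.
- teaspoon: Bystander: teaspoon lying flat, 130 mm long.
Things that resemble listed ones, but are neither listed nor needed, are in the scene too. What is shaped like the spice_a but blue is not meant.

How it is judged:
On the way, in this order (a step that is already met when the one before it is completed fails the run):
1. the four jars stand in their row in the rack while the lever is still up (z of jam_jar in the frame of jar_rack between 0.014 and 0.027 m and angle between each of jam_jar, honey_jar, spice_a, spice_b's own z axis and vertical below 0.12 rad and x of jam_jar in the frame of jar_rack between -0.01 and 0.013 m and y of jam_jar in the frame of jar_rack between -0.014 and 0.125 m and z of honey_jar in the frame of jar_rack between 0.014 and 0.027 m and x of honey_jar in the frame of jar_rack between -0.01 and 0.013 m and y of honey_jar in the frame of jar_rack between -0.014 and 0.125 m and z of spice_a in the frame of jar_rack between 0.014 and 0.027 m and x of spice_a in the frame of jar_rack between 0 and 0.023 m and y of spice_a in the frame of jar_rack between -0.125 and -0.014 m and z of spice_b in the frame of jar_rack between 0.014 and 0.027 m and x of spice_b in the frame of jar_rack between 0 and 0.023 m and y of spice_b in the frame of jar_rack between -0.125 and -0.014 m and linear speed of each of jam_jar, honey_jar, spice_a, spice_b below 0.03 m/s and value of joint rack_lever below 0.3 rad), for 0.2 s.
2. the lever is pressed down past its catch (value of joint rack_lever above 0.53 rad), for 0.2 s.
At the end, for the whole second after the job is handed in: All four jars stand upright (within 7 degrees), at rest on the rack's board between its cheeks, backs within about 15 mm of the rear rail, wide pair away from the lever, narrow pair at the lever end; the catch holds the lever down (joint above 0.53); bystanders unmoved (30 mm) (z of jam_jar in the frame of jar_rack between 0.014 and 0.027 m and angle between each of jam_jar, honey_jar, spice_a, spice_b's own z axis and vertical below 0.12 rad and x of jam_jar in the frame of jar_rack between -0.01 and 0.013 m and y of jam_jar in the frame of jar_rack between -0.014 and 0.125 m and z of honey_jar in the frame of jar_rack between 0.014 and 0.027 m and x of honey_jar in the frame of jar_rack between -0.01 and 0.013 m and y of honey_jar in the frame of jar_rack between -0.014 and 0.125 m and z of spice_a in the frame of jar_rack between 0.014 and 0.027 m and x of spice_a in the frame of jar_rack between 0 and 0.023 m and y of spice_a in the frame of jar_rack between -0.125 and -0.014 m and z of spice_b in the frame of jar_rack between 0.014 and 0.027 m and x of spice_b in the frame of jar_rack between 0 and 0.023 m and y of spice_b in the frame of jar_rack between -0.125 and -0.014 m and linear speed of each of jam_jar, honey_jar, spice_a, spice_b below 0.03 m/s and value of joint rack_lever above 0.53 rad); the robot touches nothing.
It fails at once if a bystander is moved by more than 30 mm (distance of any of lemon, butter, egg_timer, mug_white, apple, teaspoon from where it was at the start of the episode above 0.03 m).
It also fails if it takes over 70 s, if anything falls off the work surface, if the arm or the gripper's body presses on something with over 40 N, if the wrist force passes 120 N, or if a joint passes its speed limit or range.

## Working session

There is one attempt and no reset: what is moved stays moved. The work goes in short steps, Python scripts to look and compute and a tool call to move; the robot and the scene stay as the last step left them, time stands still between calls to the robot, and variables do not carry over. Pictures are saved under pics/ and viewed, about 8 in all and at most 12, crops included, and the job is handed in when it is done.

Besides the shell and the picture viewer there is one more tool, called after "Emit:" by a JSON object that holds its "fn" and its "kwargs". drive_tool: Moves the arm, as the interface text tells. Its arguments: {"type":"object","properties":{"commands":{"type":"array"}},"required":["commands"]}

```bash
mkdir -p pics; python3 - <<'E'
from bench import arm
import cv2,numpy as np
s=arm.observe()
print({k:np.round(v,3) for k,v in s.items()},arm.grip_depth)
for n in("scene","top"):
    c=arm.calibration(n);print(n,c)
    cv2.imwrite(f"pics/{n}0.png",cv2.resize(arm.grab_frame(n)[:,:,::-1],(800,500),interpolation=cv2.INTER_CUBIC))
E
```

```text
{'time': np.float64(0.0), 'qpos': array([-1.442,  0.159,  1.598,  0.   ,  1.386, -0.21 ]), 'joint_velocities': array([ 0.   ,  0.001, -0.   ,  0.001,  0.003,  0.001]), 'joint_efforts': array([ 2.0000e-03, -3.8557e+01, -3.2211e+01,  7.0000e-02,  3.8000e-02,
       -0.0000e+00]), 'ee_pos': array([ 0.191, -0.542,  0.214]), 'eef_rot': array([-0.119,  0.698, -0.696,  0.119]), 'ft_force': array([-0.257, -0.182, -0.022]), 'wrist_torque': array([-0.001, -0.016,  0.009]), 'finger_gap': np.float64(0.092)} 0.0187
scene {'intrinsics': array([[449.52371955,   0.        , 316.45646198],
       [  0.        , 449.52371955, 202.71242785],
       [  0.        ,   0.        ,   1.        ]]), 'xyz': array([-0.37590729, -1.08568287,  0.78285388]), 'rotation': array([ 0.80168853, -0.29170665,  0.18237571, -0.48881677])}
top {'intrinsics': array([[383.29514933,   0.        , 316.94170791],
       [  0.        , 383.29514933, 201.45518596],
       [  0.        ,   0.        ,   1.        ]]), 'xyz': array([ 0.30268104, -0.0348915 ,  1.35012528]), 'rotation': array([ 0.71164218, -0.69697957,  0.05859903, -0.0659624 ])}
```

View pics/scene0.png

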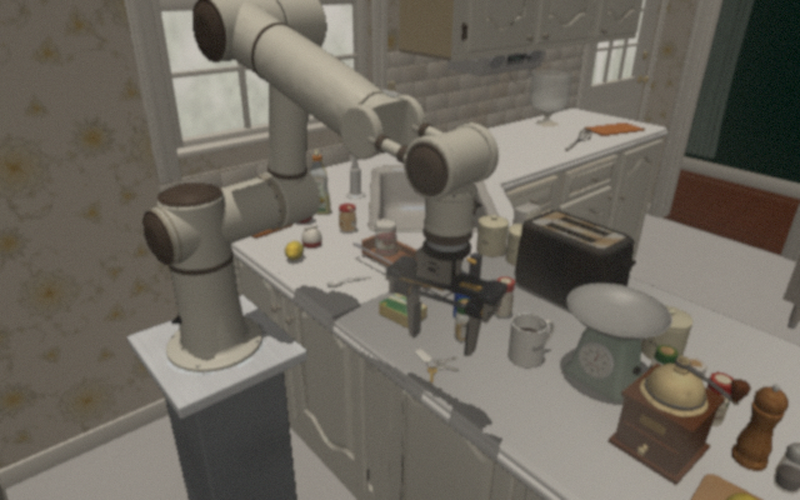

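View pics/top0.png

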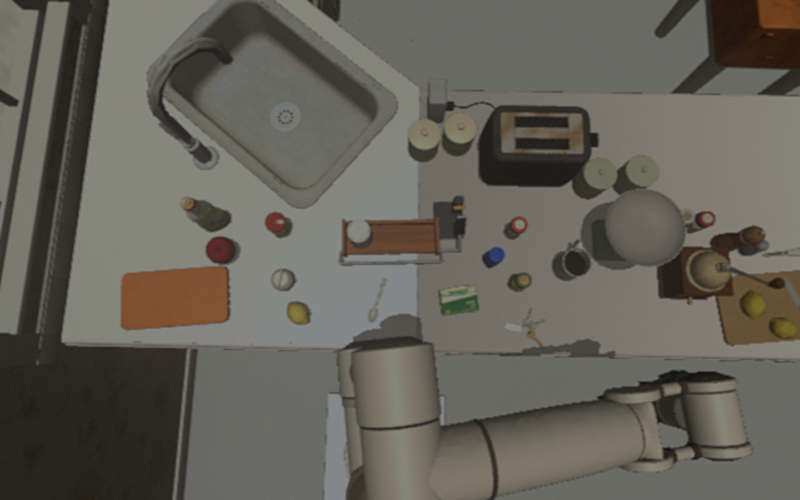

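```bash
cat > h.py <<'E'
from bench import arm
import cv2,numpy as np
from scipy.spatial.transform import Rotation as R
def ray(n,px,z,c=None):
    c=c or arm.calibration(n); px=np.atleast_2d(px).astype(float)
    d=np.c_[px,np.ones(len(px))]@np.linalg.inv(c["intrinsics"]).T
    d=R.from_quat(c["rotation"]).apply(d) if np.size(c["rotation"])==4 else d@np.array(c["rotation"]).T
    return c["xyz"]+d*((z-c["xyz"][2])/d[:,2])[:,None]
def crop(im,x0,y0,x1,y1,s):
    return cv2.resize(im[y0:y1,x0:x1],None,fx=s,fy=s,interpolation=cv2.INTER_CUBIC)
def tool_delta(target_xyz,yaw=None):
    "shift in tool axes (and rotvec) to reach a pose; yaw = world angle of jaw axis, tool pointing down"
    s=arm.observe(); r=R.from_quat(s["eef_rot"]); t=r.inv().apply(np.array(target_xyz)-s["ee_pos"])
    M=r.as_matrix(); out=[t]
    if yaw is not None:
        best=None
        for k in(0,np.pi):
            z=np.array([np.cos(yaw+k),np.sin(yaw+k),0]);y=np.array([0,0,-1.])
            rv=(r.inv()*R.from_matrix(np.c_[np.cross(y,z),y,z])).as_rotvec()
            if best is None or np.linalg.norm(rv)<np.linalg.norm(best):best=rv
        out.append(best)
    return np.round(out,4)
E
python3 - <<'E'
from h import *
print(R.from_quat(arm.observe()["eef_rot"]).as_matrix().round(3))
im=cv2.imread("pics/top0.png");im=arm.grab_frame("top")[:,:,::-1].copy();cv2.imwrite("pics/top_raw.png",im)
a=crop(im,205,160,375,215,4.2);b=crop(im,350,155,480,240,4.2)
b=np.hstack([b,np.zeros((b.shape[0],a.shape[1]-b.shape[1],3),np.uint8)])
cv2.imwrite("pics/c1.png",np.vstack([a,b]))
E
```

```text
[[-0.943 -0.     0.332]
 [-0.332  0.002 -0.943]
 [-0.    -1.    -0.002]]
```

View pics/c1.png

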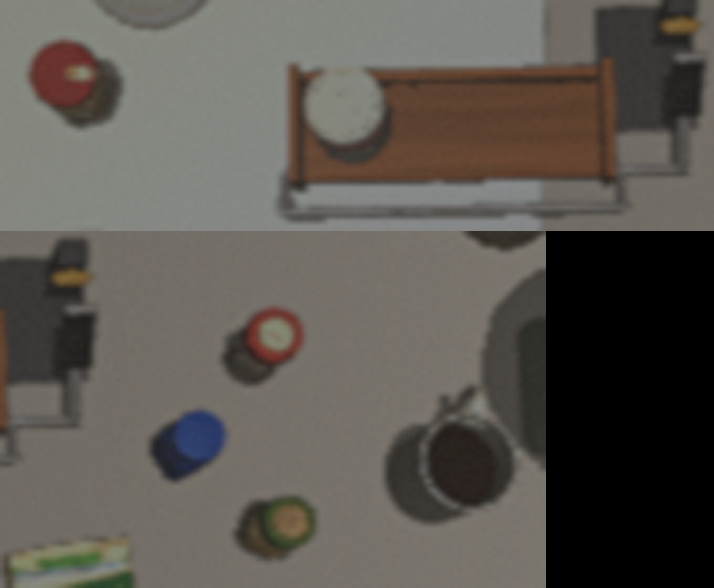

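```bash
python3 - <<'E'
from h import *
np.set_printoptions(suppress=True,precision=4)
A=lambda u,v:(205+u/4.2-.4,160+v/4.2-.4)
B=lambda u,v:(350+u/4.2-.4,155+(v-231)/4.2-.4)
for n,p,z in[("honey",A(64,74),.086),("jam",A(344,106),.114),("red",B(274,335),.098),("green",B(290,521),.099),("blue",B(200,436),.099),
 ("cheekLr",A(289,66),.058),("cheekRr",A(613,60),.058),("cheekLf",A(289,186),.058),("cheekRf",A(616,181),.058),("guardL",A(283,213),.051),("guardR",A(626,207),.051),("pad",A(684,92),.095),("railL",A(300,69),.045),("railR",A(600,69),.045),("post",A(680,24),.085)]:
    print(n,ray("top",p,z)[0])
E
```

```text
honey [0.6048 0.3123 0.086 ]
jam [0.5766 0.0822 0.114 ]
red [ 0.6073 -0.3452  0.098 ]
green [ 0.4584 -0.354   0.099 ]
blue [ 0.5243 -0.2849  0.099 ]
cheekLr [0.6219 0.1341 0.058 ]
cheekRr [ 0.6322 -0.1333  0.058 ]
cheekLf [0.5214 0.13   0.058 ]
cheekRf [ 0.5309 -0.1363  0.058 ]
guardL [0.5001 0.1348 0.051 ]
guardR [ 0.5107 -0.1452  0.051 ]
pad [ 0.5976 -0.1873  0.095 ]
railL [0.6228 0.1266 0.045 ]
railR [ 0.6276 -0.1235  0.045 ]
post [ 0.6564 -0.1853  0.085 ]
```

```bash
python3 - <<'E'
from h import *
print(ray("top",(535/1.25,187/1.25),0),ray("top",(535/1.25,157/1.25),.18))
for p in [(.55,-.345,.22),(.607,-.345,.22)]: print(tool_delta(p,.038))
print(arm.calibration("wrist"))
E
```

```text
[[ 0.74390636 -0.42009837  0.        ]] [[ 0.7652348  -0.37107797  0.18      ]]
[[-4.04e-01 -5.90e-03 -6.64e-02]
 [ 1.00e-03 -1.27e+00 -1.10e-03]]
[[-4.578e-01 -5.900e-03 -4.740e-02]
 [ 1.000e-03 -1.270e+00 -1.100e-03]]
{'intrinsics': array([[290.67971457,   0.        , 318.94043334],
       [  0.        , 290.67971457, 194.85174318],
       [  0.        ,   0.        ,   1.        ]]), 'xyz': array([ 0.26616282, -0.51515416,  0.38278455]), 'rotation': array([ 0.80830151, -0.57190019, -0.08151858,  0.11372581])}
```

Emit:
{"fn": "drive_tool", "kwargs": {"commands": [[[1,-0.42,-0.086,-0.14,0,-1.27,0],[1,-0.42,-0.086,-0.14,0,-1.27,0],[1,-0.42,-0.086,-0.14,0,-1.27,0],[1,-0.42,-0.086,-0.14,0,-1.27,0],[1,-0.42,-0.086,-0.14,0,-1.27,0],[1,-0.42,-0.086,-0.14,0,-1.27,0],[1,-0.42,-0.086,-0.14,0,-1.27,0],[1,-0.42,-0.086,-0.14,0,-1.27,0],[1,-0.42,-0.086,-0.14,0,-1.27,0],[1,-0.42,-0.086,-0.14,0,-1.27,0]]]}}

```text
time: 0.98
ee_pos: [0.5153, -0.2896, 0.2942]
eef_rot: [0.506, -0.494, 0.494, -0.506]
ft_force: [0.2, 0.4, -0.1]
finger_gap: 0.0918
```

```bash
python3 - <<'E'
from h import *
import pickle
for i in range(6): arm.grab_frame("wrist")
c=arm.calibration("wrist");im=arm.grab_frame("wrist")[:,:,::-1].copy()
s=arm.observe();print(s["ee_pos"],np.abs(s["joint_velocities"]).max(),c["xyz"])
pickle.dump((c,s),open("w1.pkl","wb"));cv2.imwrite("pics/w1raw.png",im)
cv2.imwrite("pics/w1.png",cv2.resize(im,(800,500),interpolation=cv2.INTER_CUBIC))
E
```

```text
[ 0.51292699 -0.29218869  0.29337522] 0.007705115351361328 [ 0.51286169 -0.21247718  0.46227362]
```

View pics/w1.png

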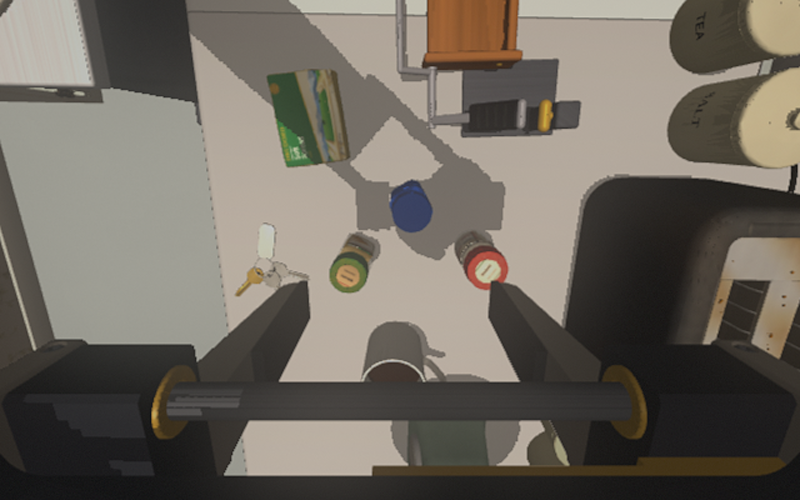

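```bash
python3 - <<'E'
from h import *
import pickle
c,s=pickle.load(open("w1.pkl","rb"))
for n,u,v,z in[("red",487,268,.098),("green",349.5,271.5,.099),("blue",411,208,.099),("padmid",497,116,.095),("cheek fr",428,66,0.02),("cheek corner rear",517,62,.02),("cheek topfr",431,56,.058),("cheek toprear",522,52,.058),("guardcorner",401,70,.051),("post end",578,114,.085)]:
    print(n,ray("wrist",(u/1.25-.4,v/1.25-.4),z,c)[0].round(4))
print(tool_delta((.606,-.346,.12),.038))
E
```

```text
red [ 0.6085 -0.3427  0.098 ]
green [ 0.4622 -0.3487  0.099 ]
blue [ 0.5259 -0.2793  0.099 ]
padmid [ 0.6059 -0.1898  0.095 ]
cheek fr [ 0.5436 -0.1341  0.02  ]
cheek corner rear [ 0.6419 -0.1284  0.02  ]
cheek topfr [ 0.5436 -0.1316  0.058 ]
cheek toprear [ 0.6349 -0.1264  0.058 ]
guardcorner [ 0.5137 -0.1438  0.051 ]
post end [ 0.6876 -0.186   0.085 ]
[[ 0.0553  0.1732  0.0924]
 [ 0.0012 -0.0225 -0.0006]]
```

Emit:
{"fn": "drive_tool", "kwargs": {"commands": [[[1,0.0535,0.17,0.0945,0,-0.02,0],[1,0.0535,0.17,0.0945,0,-0.02,0],[1,0.0535,0.17,0.0945,0,-0.02,0],[1,0.0535,0.17,0.0945,0,-0.02,0],[1,0.0535,0.17,0.0945,0,-0.02,0],[1,0.0535,0.17,0.0945,0,-0.02,0],[1,0.0535,0.21,0.0945,0,-0.02,0],[1,0.0535,0.248,0.0945,0,-0.02,0],[1,0.0535,0.248,0.0945,0,-0.02,0],[1,0.0535,0.248,0.0945,0,-0.02,0]]]}}

```text
time: 2.17
ee_pos: [0.6072, -0.3428, 0.0449]
eef_rot: [0.509, -0.493, 0.489, -0.509]
ft_force: [-0.3, -0.5, -0.7]
finger_gap: 0.0918
```

Emit:
{"fn": "drive_tool", "kwargs": {"commands": [[[-0.3,0,0,0,0,0,0],[-0.3,0,0,0,0,0,0],[-0.3,0,0,0,0,0,0],[-0.3,0,0,0,0,0,0],[-0.3,0,0,0,0,0,0],[-0.3,0,0,0,0,0,0]]]}}

```text
time: 2.67
ee_pos: [0.6098, -0.3433, 0.0468]
eef_rot: [-0.509, 0.49, -0.491, 0.509]
ft_force: [-0.0, -0.6, -0.6]
finger_gap: 0.0539
```

Emit:
{"fn": "drive_tool", "kwargs": {"commands": [[[-1,0,0,0,0,0,0],[-1,0,0,0,0,0,0],[-1,0,0,0,0,0,0],[-1,0,-0.03,0,0,0,0],[-1,0,-0.07,0,0,0,0],[-1,0,-0.11,0,0,0,0],[-1,0,-0.15,0,0,0,0],[-1,0,-0.16,0,0,0,0],[-1,0,-0.16,0,0,0,0]]]}}

```text
time: 3.42
ee_pos: [0.6116, -0.3447, 0.2113]
eef_rot: [-0.509, 0.487, -0.494, 0.51]
ft_force: [-0.1, 0.3, -1.9]
finger_gap: 0.0446
```

```bash
python3 - <<'E'
from h import *
import pickle
arm.grab_frame("wrist")
c=arm.calibration("wrist");im=arm.grab_frame("wrist")[:,:,::-1].copy()
s=arm.observe();print(s["ee_pos"],s["finger_gap"],np.abs(s["joint_velocities"]).max(),c["xyz"])
pickle.dump((c,s),open("w2.pkl","wb"));cv2.imwrite("pics/w2raw.png",im)
cv2.imwrite("pics/w2.png",cv2.resize(im,(800,500),interpolation=cv2.INTER_CUBIC))
E
```

```text
[ 0.60898038 -0.34271391  0.20427525] 0.04423531675945309 0.042844454295461465 [ 0.60754492 -0.263807    0.37594538]
```

View pics/w2.png

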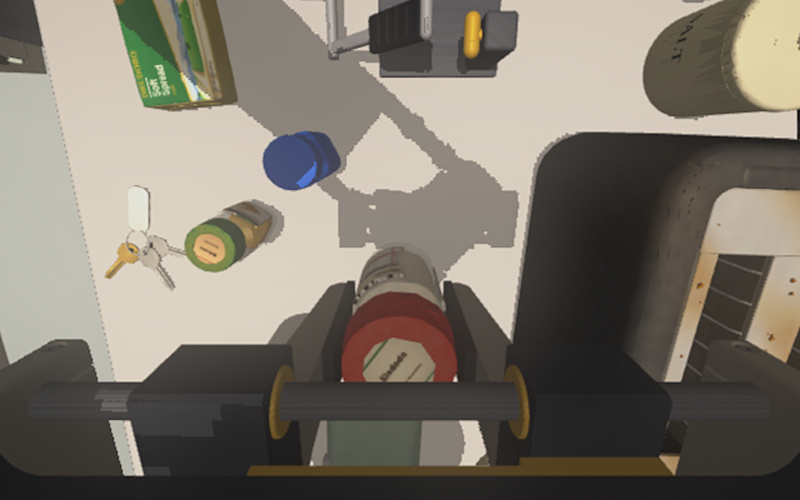

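Emit:
{"fn": "drive_tool", "kwargs": {"commands": [[[-1,-0.22,-0.05,-0.025,0,0,0],[-1,-0.22,-0.05,-0.025,0,0,0],[-1,-0.22,-0.05,-0.025,0,0,0],[-1,-0.22,-0.05,-0.025,0,0,0],[-1,-0.22,-0.05,-0.025,0,0,0],[-1,-0.22,-0.05,-0.025,0,0,0],[-1,-0.22,-0.05,-0.025,0,0,0],[-1,-0.22,-0.05,-0.025,0,0,0],[-1,-0.22,-0.05,-0.025,0,0,0]]]}}

```text
time: 4.27
ee_pos: [0.5752, -0.1248, 0.2533]
eef_rot: [0.51, -0.492, 0.489, -0.509]
ft_force: [0.2, 0.1, -0.7]
finger_gap: 0.0449
```

```bash
python3 - <<'E'
from h import *
import pickle
c,s=pickle.load(open("w2.pkl","rb"))
print("cap",ray("wrist",[(399/1.25-.4,352/1.25-.4),(399/1.25-.4,292/1.25-.4),(342/1.25,350/1.25),(457/1.25,350/1.25)],s["ee_pos"][2]-.0468+.098,c).round(4))
for i in range(4):arm.grab_frame("wrist")
c=arm.calibration("wrist");im=arm.grab_frame("wrist")[:,:,::-1].copy()
s=arm.observe();print(s["ee_pos"],s["finger_gap"],np.abs(s["joint_velocities"]).max(),c["xyz"],tool_delta((.58,-.1,.2),.038))
pickle.dump((c,s),open("w3.pkl","wb"));cv2.imwrite("pics/w3raw.png",im)
cv2.imwrite("pics/w3.png",cv2.resize(im[:300],(800,375),interpolation=cv2.INTER_CUBIC))
E
```

```text
cap [[ 0.6109 -0.3414  0.2555]
 [ 0.6099 -0.3168  0.2555]
 [ 0.5895 -0.3415  0.2555]
 [ 0.6329 -0.3399  0.2555]]
[ 0.575973   -0.12527111  0.25524129] 0.04463189738468959 0.007093339914946182 [ 0.57408319 -0.04598723  0.42385798] [[-0.0251  0.0552  0.005 ]
 [ 0.0012 -0.0015 -0.0005]]
```

View pics/w3.png

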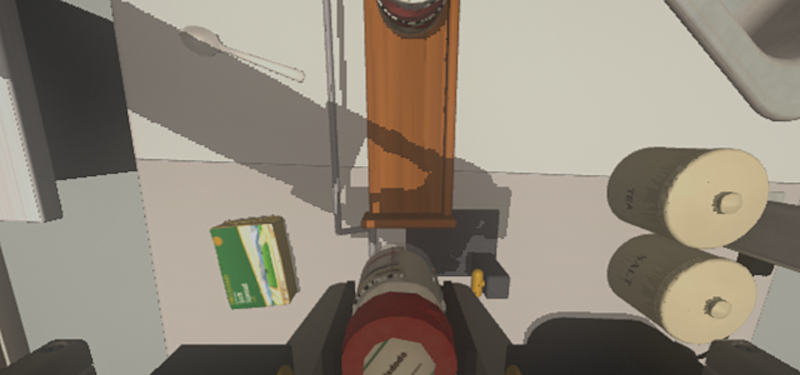

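```bash
python3 - <<'E'
from h import *
im=cv2.imread("pics/w3raw.png")
a=crop(im,255,0,395,100,5.6);b=crop(im,255,155,395,205,5.6)
o=cv2.convertScaleAbs(np.vstack([a[:310],b]),alpha=1.4);print(o.shape);cv2.imwrite("pics/w3c.png",o)
E
```

```text
(590, 784, 3)
```

View pics/w3c.png

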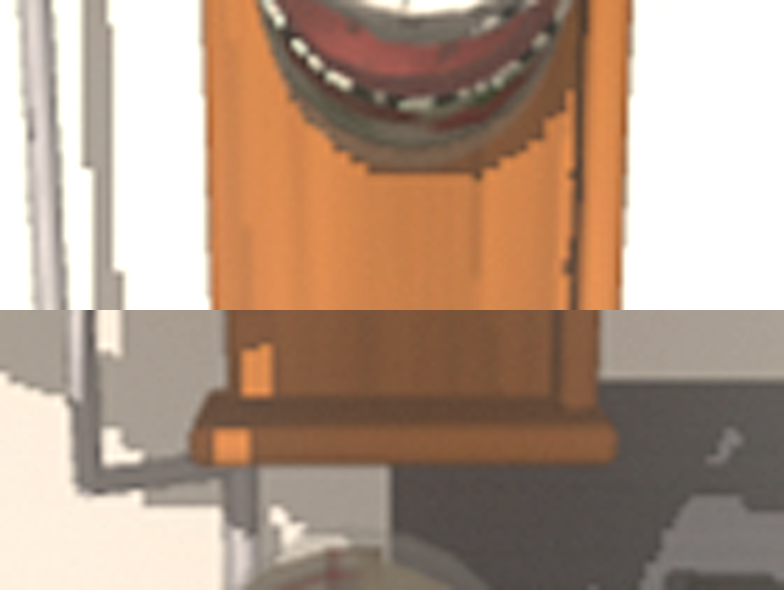

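```bash
python3 - <<'E'
from h import *
import pickle
c,s=pickle.load(open("w3.pkl","rb"))
A=lambda u,v:(255+u/5.6-.4,v/5.6-.4)
B=lambda u,v:(255+u/5.6-.4,155+(v-310)/5.6-.4)
for n,p,z in[("inTop",B(400,424),.058),("outTop",B(400,462),.058),("inFoot",B(400,398),.02),("cheekF",B(192,445),.058),("cheekR",B(616,445),.058),
("railfoot",B(558,390),.02),("railfoot2",A(575,200),.02),("railtop",B(566,390),.045),("railtop2",A(583,200),.045),("railback",B(600,390),.045),("railback2",A(622,200),.045),("boardF",B(228,340),.02),("boardF2",A(212,250),.02),
("guard",B(82,350),.051),("guard2",A(45,250),.051),("jamnear",A(420,170),.02)]: print(n,ray("wrist",p,z,c)[0].round(4))
E
```

```text
inTop [ 0.586  -0.1247  0.058 ]
outTop [ 0.5864 -0.1336  0.058 ]
inFoot [ 0.5869 -0.1262  0.02  ]
cheekF [ 0.5383 -0.1314  0.058 ]
cheekR [ 0.6359 -0.1278  0.058 ]
railfoot [ 0.6266 -0.1227  0.02  ]
railfoot2 [0.6185 0.0463 0.02  ]
railtop [ 0.6252 -0.1179  0.045 ]
railtop2 [0.6174 0.0407 0.045 ]
railback [ 0.6333 -0.1176  0.045 ]
railback2 [0.6256 0.041  0.045 ]
boardF [ 0.5434 -0.1131  0.02  ]
boardF2 [0.5378 0.0333 0.02  ]
guard [ 0.5121 -0.1115  0.051 ]
guard2 [0.5059 0.0259 0.051 ]
jamnear [0.5837 0.051  0.02  ]
```

Emit:
{"fn": "drive_tool", "kwargs": {"commands": [[[-1,-0.028,0,0.02,0,-0.004,0],[-1,-0.028,0.04,0.02,0,-0.004,0],[-1,-0.028,0.08,0.02,0,-0.004,0],[-1,-0.028,0.12,0.02,0,-0.004,0],[-1,-0.028,0.15,0.02,0,-0.004,0],[-1,-0.028,0.165,0.02,0,-0.004,0],[-1,-0.028,0.165,0.02,0,-0.004,0],[-1,-0.028,0.165,0.02,0,-0.004,0],[-1,-0.028,0.165,0.02,0,-0.004,0]]]}}

```text
time: 5.27
ee_pos: [0.5964, -0.0963, 0.0929]
eef_rot: [-0.51, 0.488, -0.491, 0.511]
ft_force: [-0.2, -0.5, -0.1]
finger_gap: 0.0445
```

Emit:
{"fn": "drive_tool", "kwargs": {"commands": [[[-1,0,0.015,-0.002,0,0,0],[-1,0,0.022,-0.002,0,0,0],[-1,0,0.025,-0.002,0,0,0],[-1,0,0.025,-0.002,0,0,0],[-1,0,0.025,-0.002,0,0,0]]]}}

```text
time: 5.68
ee_pos: [0.5937, -0.0958, 0.0669]
eef_rot: [-0.51, 0.489, -0.49, 0.511]
ft_force: [0.3, -0.1, -1.5]
finger_gap: 0.0446
```

Emit:
{"fn": "drive_tool", "kwargs": {"commands": [[[0.6,0,0.001,0,0,0,0],[0.6,0,0.001,0,0,0,0],[0.6,0,0.001,0,0,0,0],[0.6,0,0.001,0,0,0,0],[0.6,0,-0.03,0,0,0,0],[1,0,-0.07,0,0,0,0],[1,0,-0.11,0,0,0,0],[1,0,-0.15,0,0,0,0],[1,0,-0.15,0,0,0,0]]]}}

```text
time: 6.43
ee_pos: [0.5978, -0.0972, 0.2266]
eef_rot: [-0.508, 0.484, -0.495, 0.513]
ft_force: [2.1, -0.7, 0.9]
finger_gap: 0.0922
```

```bash
python3 - <<'E'
from h import *
print(arm.observe()["ee_pos"],tool_delta((.461,-.350,.12),.042))
E
```

```text
[ 0.59777473 -0.09717474  0.22657703] [[ 2.462e-01  1.059e-01 -1.489e-01]
 [-1.540e-02  2.000e-04  6.400e-03]]
```

Emit:
{"fn": "drive_tool", "kwargs": {"commands": [[[1,0.246,0,-0.147,0,0,0],[1,0.246,0,-0.147,0,0,0],[1,0.246,0,-0.147,0,0,0],[1,0.246,0,-0.147,0,0,0],[1,0.246,0,-0.147,0,0,0],[1,0.246,0.04,-0.147,0,0,0],[1,0.246,0.09,-0.147,0,0,0],[1,0.246,0.09,-0.147,0,0,0],[1,0.246,0.09,-0.147,0,0,0],[1,0.246,0.09,-0.147,0,0,0]]]}}

```text
time: 7.27
ee_pos: [0.4551, -0.3468, 0.1241]
eef_rot: [-0.51, 0.492, -0.488, 0.51]
ft_force: [-0.5, -1.1, 0.5]
finger_gap: 0.0918
```

```bash
python3 - <<'E'
from h import *
for i in range(3): arm.grab_frame("wrist")
s=arm.observe();print(s["ee_pos"],s["time"],tool_delta((.461,-.350,.045),.042))
c=arm.calibration("wrist");im=arm.grab_frame("wrist")[:,:,::-1].copy()
import pickle;pickle.dump((c,s),open("w4.pkl","wb"))
cv2.imwrite("pics/w4.png",cv2.resize(im,(800,500),interpolation=cv2.INTER_CUBIC))
E
```

```text
[ 0.45825787 -0.34780384  0.12844797] 7.4167 [[ 0.0021  0.0835  0.0024]
 [-0.0027  0.0012  0.0028]]
```

View pics/w4.png

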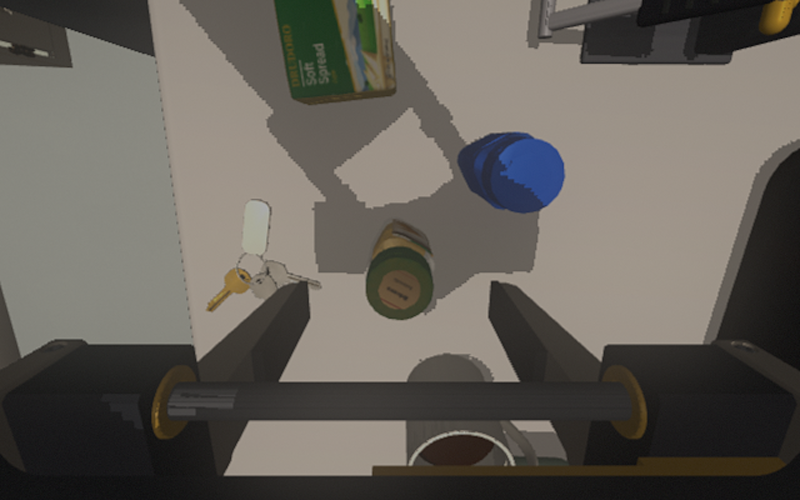

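```bash
python3 - <<'E'
from h import *
import pickle
c,s=pickle.load(open("w4.pkl","rb"));p=ray("wrist",(400/1.25-.4,288/1.25-.4),.099,c)[0];print(p,tool_delta((p[0],p[1],.045),.042))
E
```

```text
[ 0.46013358 -0.35271161  0.099     ] [[ 0.0047  0.0836  0.0013]
 [-0.0029  0.0015  0.0033]]
```

Emit:
{"fn": "drive_tool", "kwargs": {"commands": [[[1,0.004,0.04,0.001,0,0,0],[1,0.004,0.075,0.001,0,0,0],[1,0.004,0.083,0.001,0,0,0],[0,0.004,0.083,0.001,0,0,0],[-1,0.004,0.083,0.001,0,0,0],[-1,0.004,0.083,0.001,0,0,0],[-1,0.004,0.083,0.001,0,0,0],[-1,0.004,0.083,0.001,0,0,0],[-1,0.004,0.083,0.001,0,0,0],[-1,0.004,0.083,0.001,0,0,0]]]}}

```text
time: 8.3
ee_pos: [0.4581, -0.3519, 0.0438]
eef_rot: [0.51, -0.489, 0.49, -0.51]
ft_force: [0.4, -0.7, 0.1]
finger_gap: 0.0472
```

Emit:
{"fn": "drive_tool", "kwargs": {"commands": [[[-1,0,0,0,0,0,0],[-1,0,0,0,0,0,0],[-1,0,0,0,0,0,0],[-1,0,0,0,0,0,0]]]}}

```text
time: 8.63
ee_pos: [0.4581, -0.3519, 0.0437]
eef_rot: [0.51, -0.489, 0.49, -0.51]
ft_force: [0.4, 0.9, 3.8]
finger_gap: 0.0462
```

Emit:
{"fn": "drive_tool", "kwargs": {"commands": [[[-1,0,0,0,0,0,0],[-1,0,0,0,0,0,0],[-1,0,-0.02,0,0,0,0],[-1,0,-0.06,0,0,0,0],[-1,0,-0.1,0,0,0,0],[-1,0,-0.14,0,0,0,0],[-1,0,-0.17,0,0,0,0],[-1,0,-0.17,0,0,0,0],[-1,0,-0.17,0,0,0,0],[-1,0,-0.17,0,0,0,0]]]}}

```text
time: 9.47
ee_pos: [0.4569, -0.3507, 0.2111]
eef_rot: [-0.51, 0.491, -0.488, 0.51]
ft_force: [-1.0, 0.6, -2.6]
finger_gap: 0.0463
```

```bash
python3 - <<'E'
from h import *
for i in range(2): arm.grab_frame("wrist")
s=arm.observe();print(s["ee_pos"],s["finger_gap"],s["ft_force"])
c=arm.calibration("wrist");im=arm.grab_frame("wrist")[:,:,::-1].copy()
import pickle;pickle.dump((c,s),open("w5.pkl","wb"))
cv2.imwrite("pics/w5.png",crop(im,220,150,420,330,3))
E
```

```text
[ 0.45660956 -0.3503035   0.21012419] 0.04624253792007665 [ 0.29615342 -0.0728566  -0.74278992]
```

View pics/w5.png

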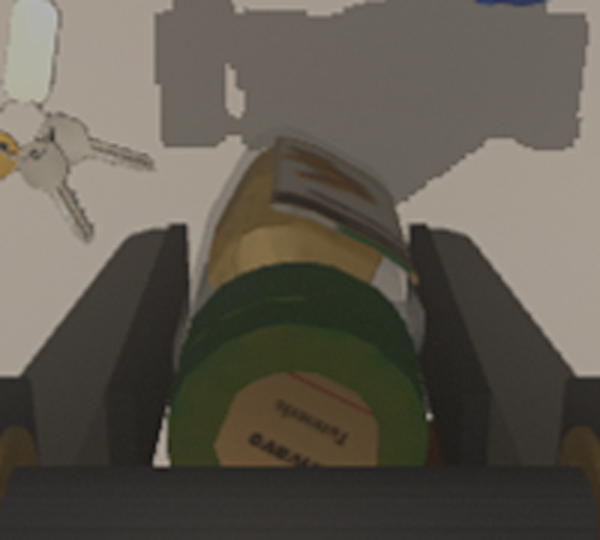

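```bash
python3 - <<'E'
from h import *
import pickle
c,s=pickle.load(open("w5.pkl","rb"))
z=s["ee_pos"][2]-.0437+.099
for p in[(298,322),(168,430),(426,430)]: print(ray("wrist",(220+p[0]/3-.4,150+p[1]/3-.4),z,c)[0].round(4))
c,s=pickle.load(open("w2.pkl","rb"))
z=s["ee_pos"][2]-.0457+.098
for p in[(399,310)]: print(ray("wrist",(p[0]/1.25-.4,p[1]/1.25-.4),z,c)[0].round(4))
x,y=.009,-.0455
print(tool_delta((.582+x-.042*y,y+.042*x,.2)))
E
```

```text
[ 0.457  -0.332   0.2654]
[ 0.4382 -0.3508  0.2654]
[ 0.477  -0.3491  0.2654]
[ 0.6102 -0.3234  0.2566]
[[-0.2993  0.011   0.1489]]
```

Emit:
{"fn": "drive_tool", "kwargs": {"commands": [[[-1,-0.3,0,0.149,0,0,0],[-1,-0.3,0,0.149,0,0,0],[-1,-0.3,0,0.149,0,0,0],[-1,-0.3,0,0.149,0,0,0],[-1,-0.3,0,0.149,0,0,0],[-1,-0.3,0,0.149,0,0,0],[-1,-0.3,0,0.149,0,0,0],[-1,-0.3,0,0.149,0,0,0],[-1,-0.3,0,0.149,0,0,0],[-1,-0.3,0,0.149,0,0,0]]]}}

```text
time: 10.45
ee_pos: [0.5936, -0.0432, 0.2113]
eef_rot: [0.512, -0.489, 0.487, -0.511]
ft_force: [-0.7, -0.4, -1.5]
finger_gap: 0.0459
```

```bash
python3 - <<'E'
from h import *
arm.grab_frame("wrist")
for i in range(2):arm.grab_frame("wrist")
x,y=.009,-.0445
s=arm.observe();print(s["ee_pos"],s["finger_gap"],tool_delta((.582+x-.042*y,y+.042*x,.09),.042))
c=arm.calibration("wrist");im=arm.grab_frame("wrist")[:,:,::-1].copy();cv2.imwrite("pics/w6.png",im)
im=arm.grab_frame("top")[:,:,::-1].copy();cv2.imwrite("pics/top1.png",im)
E
```

```text
[ 0.59323702 -0.04663242  0.21209749] 0.04652794032221873 [[-0.0025  0.1221 -0.    ]
 [ 0.0018 -0.0012  0.    ]]
```

Emit:
{"fn": "drive_tool", "kwargs": {"commands": [[[-1,-0.002,0.03,0,0,0,0],[-1,-0.002,0.06,0,0,0,0],[-1,-0.002,0.09,0,0,0,0],[-1,-0.002,0.11,0,0,0,0],[-1,-0.002,0.12,0,0,0,0],[-1,-0.002,0.12,0,0,0,0],[-1,-0.002,0.12,0,0,0,0],[-1,-0.002,0.12,0,0,0,0]]]}}

```text
time: 11.37
ee_pos: [0.5953, -0.0444, 0.0952]
eef_rot: [-0.51, 0.488, -0.491, 0.511]
ft_force: [0.3, -0.2, -1.2]
finger_gap: 0.0464
```

Emit:
{"fn": "drive_tool", "kwargs": {"commands": [[[-1,0,0.012,0,0,0,0],[-1,0,0.02,0,0,0,0],[-1,0,0.026,0,0,0,0],[-1,0,0.026,0,0,0,0],[-1,0,0.026,0,0,0,0]]]}}

```text
time: 11.78
ee_pos: [0.5936, -0.0433, 0.0665]
eef_rot: [0.51, -0.49, 0.489, -0.51]
ft_force: [0.0, 0.0, -0.4]
finger_gap: 0.0461
```

Emit:
{"fn": "drive_tool", "kwargs": {"commands": [[[-1,0,0.003,0,0,0,0],[-1,0,0.003,0,0,0,0],[-1,0,0.003,0,0,0,0],[0.6,0,0.003,0,0,0,0],[0.6,0,0.003,0,0,0,0],[0.6,0,0.003,0,0,0,0],[0.6,0,0.003,0,0,0,0],[0.6,0,0.003,0,0,0,0],[0.6,0,-0.01,0,0,0,0],[0.6,0,-0.04,0,0,0,0]]]}}

```text
time: 12.62
ee_pos: [0.5906, -0.0427, 0.1039]
eef_rot: [0.512, -0.492, 0.487, -0.509]
ft_force: [-0.5, -1.1, -1.4]
finger_gap: 0.0734
```

Emit:
{"fn": "drive_tool", "kwargs": {"commands": [[[1,0,-0.04,0,0,0,0],[1,0,-0.08,0,0,0,0],[1,0,-0.12,0,0,0,0],[1,0,-0.12,0,0,0,0],[1,0,-0.12,0,0,0,0]]]}}

```text
time: 13.03
ee_pos: [0.5959, -0.044, 0.2317]
eef_rot: [-0.509, 0.487, -0.492, 0.512]
ft_force: [-0.8, -0.0, -0.2]
finger_gap: 0.0922
```

```bash
python3 - <<'E'
from h import *
print(arm.observe()["ee_pos"],tool_delta((.605,.28,.2),.042))
E
```

```text
[ 0.59593177 -0.04401972  0.23171465] [[-3.234e-01  3.110e-02  2.250e-02]
 [-7.600e-03  1.000e-04  2.500e-03]]
```

Emit:
{"fn": "drive_tool", "kwargs": {"commands": [[[1,-0.353,0,0.022,0,0,0],[1,-0.353,0,0.022,0,0,0],[1,-0.353,0,0.022,0,0,0],[1,-0.353,0,0.022,0,0,0],[1,-0.353,0,0.022,0,0,0],[1,-0.353,0,0.022,0,0,0],[1,-0.353,0.04,0.022,0,0,0],[1,-0.353,0.08,0.022,0,0,0],[1,-0.353,0.085,0.022,0,0,0],[1,-0.353,0.085,0.022,0,0,0]]]}}

```text
time: 13.87
ee_pos: [0.596, 0.3127, 0.1343]
eef_rot: [0.515, -0.491, 0.486, -0.508]
ft_force: [-0.3, -1.2, -1.1]
finger_gap: 0.092
```

Emit:
{"fn": "drive_tool", "kwargs": {"commands": [[[1,0,0,0,0,0,0],[1,0,0,0,0,0,0]]]}}

```text
time: 14.03
ee_pos: [0.6004, 0.3094, 0.1412]
eef_rot: [0.511, -0.49, 0.489, -0.51]
ft_force: [-0.1, -0.1, 0.8]
finger_gap: 0.0917
```

```bash
python3 - <<'E'
from h import *
s=arm.observe();print(s["ee_pos"])
c=arm.calibration("wrist");im=arm.grab_frame("wrist")[:,:,::-1].copy()
import pickle;pickle.dump((c,s),open("w7.pkl","wb"))
top=arm.grab_frame("top")[:,:,::-1]
a=crop(im,200,120,440,320,2.5);b=crop(top,265,155,385,220,5)
o=np.zeros((500+0,600,3),np.uint8);o=a
cv2.imwrite("pics/w7.png",o);cv2.imwrite("pics/top2.png",top)
E
```

```text
[0.60043364 0.30937596 0.14116681]
```

View pics/w7.png

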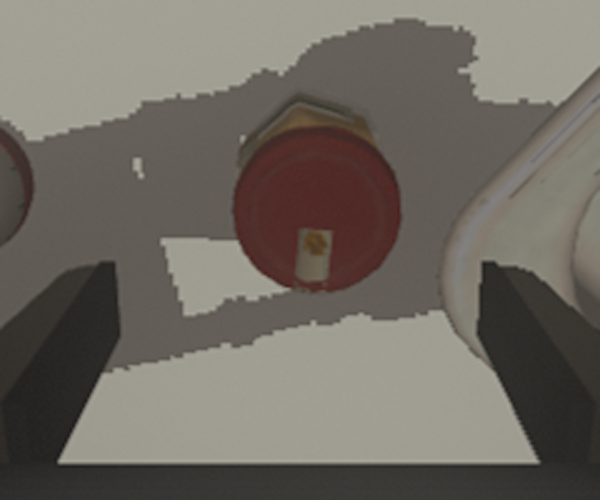

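```bash
python3 - <<'E'
from h import *
import pickle
c,s=pickle.load(open("w7.pkl","rb"))
for q in[(317,210),(234,210),(401,210),(317,292)]: print(ray("wrist",(199.6+q[0]/2.5,119.6+q[1]/2.5),.086,c)[0])
p=ray("wrist",(326.4,203.6),.086,c)[0]
print(arm.observe()["ee_pos"],tool_delta((p[0],p[1],.043),.042))
E
```

```text
[0.60718723 0.31682233 0.086     ]
[0.58033607 0.31566932 0.086     ]
[0.63435615 0.31798899 0.086     ]
[0.60862345 0.28800644 0.086     ]
[0.60243637 0.3088697  0.14408908] [[-0.0077  0.1011  0.0048]
 [-0.0027 -0.0015 -0.0002]]
```

Emit:
{"fn": "drive_tool", "kwargs": {"commands": [[[1,-0.0065,0.03,0.005,0,0,0],[1,-0.0065,0.07,0.005,0,0,0],[1,-0.0065,0.1,0.005,0,0,0],[0.4,-0.0065,0.1,0.005,0,0,0],[-1,-0.0065,0.1,0.005,0,0,0],[-1,-0.0065,0.1,0.005,0,0,0],[-1,-0.0065,0.1,0.005,0,0,0],[-1,-0.0065,0.1,0.005,0,0,0],[-1,-0.0065,0.1,0.005,0,0,0],[-1,-0.0065,0.1,0.005,0,0,0]]]}}

```text
time: 14.97
ee_pos: [0.6071, 0.3173, 0.0451]
eef_rot: [-0.509, 0.489, -0.49, 0.511]
ft_force: [-1.7, -1.6, 6.9]
finger_gap: 0.0567
```

Emit:
{"fn": "drive_tool", "kwargs": {"commands": [[[-1,0,0,0,0,0,0],[-1,0,0,0,0,0,0],[-1,0,0,0,0,0,0],[-1,0,0,0,0,0,0]]]}}

```text
time: 15.3
ee_pos: [0.6071, 0.3173, 0.0451]
eef_rot: [-0.51, 0.489, -0.49, 0.511]
ft_force: [-2.0, -0.5, 7.8]
finger_gap: 0.0571
```

Emit:
{"fn": "drive_tool", "kwargs": {"commands": [[[-1,0,-0.02,0,0,0,0],[-1,0,-0.06,0,0,0,0],[-1,0,-0.1,0,0,0,0],[-1,0,-0.14,0,0,0,0],[-1,0,-0.17,0,0,0,0],[-1,0,-0.17,0,0,0,0],[-1,0,-0.17,0,0,0,0],[-1,0,-0.17,0,0,0,0]]]}}

```text
time: 15.97
ee_pos: [0.6046, 0.3164, 0.2096]
eef_rot: [0.512, -0.49, 0.489, -0.509]
ft_force: [-0.2, -0.3, -5.5]
finger_gap: 0.0563
```

```bash
python3 - <<'E'
from h import *
for i in range(2): arm.grab_frame("wrist")
c=arm.calibration("wrist");s=arm.observe();im=arm.grab_frame("wrist")[:,:,::-1].copy()
import pickle;pickle.dump((c,s),open("w8.pkl","wb"))
print(s["ee_pos"],s["finger_gap"],s["ft_force"])
# red lid blob edges in front of fingers
hsv=cv2.cvtColor(im,cv2.COLOR_BGR2HSV);m=((hsv[...,0]<8)|(hsv[...,0]>172))&(hsv[...,1]>120)&(hsv[...,2]>40)
n,l,st,ce=cv2.connectedComponentsWithStats(m.astype(np.uint8));k=[i for i in range(1,n) if st[i,4]>800];print(st[k],ce[k])
z=s["ee_pos"][2]-.045+.086
for i in k:
    x,y,w,h,_=st[i];print(ray("wrist",[(x+w/2,y),(x,y+h/2),(x+w,y+h/2)],z,c).round(4))
top=arm.grab_frame("top")[:,:,::-1]
cv2.imwrite("pics/w8.png",np.vstack([crop(im,200,120,440,320,1.5),crop(top,285,160,375,215,4)]))
E
```

```text
[0.60395628 0.31620591 0.20811832] 0.05657656314978867 [-0.15922275  0.10890086 -4.71057408]
[[ 217    0   76   66 4118]
 [ 265  222  109   84 7243]] [[253.68795532  29.76833414]
 [319.54065995 265.47466519]]
[[0.5757 0.4354 0.2491]
 [0.5604 0.4235 0.2491]
 [0.5904 0.4247 0.2491]]
[[0.6043 0.3455 0.2491]
 [0.5784 0.3222 0.2491]
 [0.632  0.3246 0.2491]]
```

```bash
python3 - <<'E'
from h import *
im=cv2.imread("pics/top2.png");cv2.imwrite("pics/t2c.png",cv2.convertScaleAbs(crop(im,262,150,382,222,6.6),alpha=1.5))
print(tool_delta((.5834,.0125,.2),.042))
E
```

```text
[[ 3.027e-01  9.500e-03 -3.370e-02]
 [ 4.800e-03 -1.000e-04  1.300e-03]]
```

View pics/t2c.png

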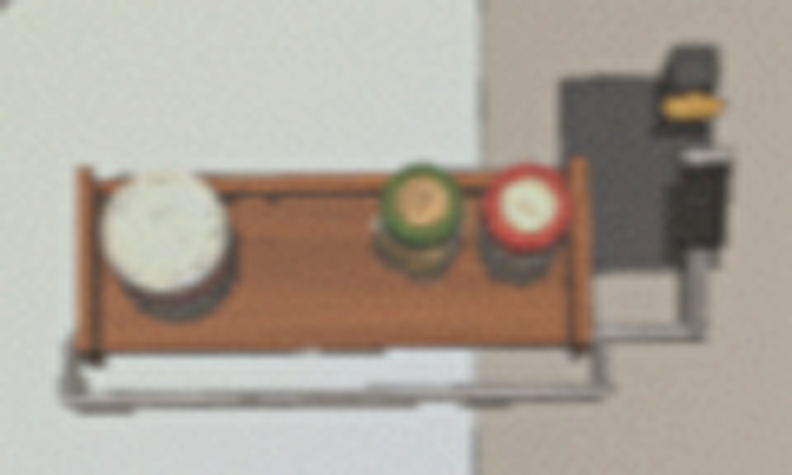

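```bash
python3 - <<'E'
from h import *
P=lambda u,v:(262+u/6.6-.4,150+v/6.6-.4)
for n,q,z in[("jam",(166,231),.114),("jamR",(229,231),.114),("green",(421,204),.119),("greenL",(378,204),.119),("red",(527,206),.118),("cheekL top mid",(85,260),.058),("cheekR",(579,255),.058)]: print(n,ray("top",P(*q),z)[0].round(4))
E
```

```text
jam [0.5774 0.0814 0.114 ]
jamR [0.578  0.0498 0.114 ]
green [ 0.5926 -0.0459  0.119 ]
greenL [ 0.5922 -0.0245  0.119 ]
red [ 0.5929 -0.0989  0.118 ]
cheekL top mid [0.5735 0.1284 0.058 ]
cheekR [ 0.5813 -0.1294  0.058 ]
```

Emit:
{"fn": "drive_tool", "kwargs": {"commands": [[[-1,0.303,0,-0.034,0,0,0],[-1,0.303,0,-0.034,0,0,0],[-1,0.303,0,-0.034,0,0,0],[-1,0.303,0,-0.034,0,0,0],[-1,0.303,0,-0.034,0,0,0],[-1,0.303,0,-0.034,0,0,0],[-1,0.303,0,-0.034,0,0,0],[-1,0.303,0,-0.034,0,0,0],[-1,0.303,0,-0.034,0,0,0],[-1,0.303,0,-0.034,0,0,0]]]}}

```text
time: 17.0
ee_pos: [0.5841, 0.0124, 0.2111]
eef_rot: [0.51, -0.491, 0.489, -0.51]
ft_force: [0.6, 1.5, -3.9]
finger_gap: 0.0564
```

Emit:
{"fn": "drive_tool", "kwargs": {"commands": [[[-1,0,0.02,0,0,0,0],[-1,0,0.02,0,0,0,0],[-1,0,0.02,0,0,0,0],[-1,0,0.02,0,0,0,0]]]}}

```text
time: 17.33
ee_pos: [0.5845, 0.0139, 0.1922]
eef_rot: [0.511, -0.489, 0.489, -0.511]
ft_force: [-0.5, 0.4, -4.6]
finger_gap: 0.0565
```

```bash
python3 - <<'E'
from h import *
s=arm.observe();print(s["ee_pos"],s["finger_gap"],tool_delta((.5834,.012,.068),.042))
E
```

```text
[0.58451087 0.01385227 0.19215182] 0.05654204354047206 [[ 0.0018  0.1242 -0.0011]
 [ 0.0005  0.0016 -0.0003]]
```

Emit:
{"fn": "drive_tool", "kwargs": {"commands": [[[-1,0.001,0.03,-0.001,0,0,0],[-1,0.001,0.06,-0.001,0,0,0],[-1,0.001,0.08,-0.001,0,0,0],[-1,0.001,0.1,-0.001,0,0,0],[-1,0.001,0.1,-0.001,0,0,0],[-1,0.001,0.1,-0.001,0,0,0],[-1,0.001,0.1,-0.001,0,0,0]]]}}

```text
time: 17.92
ee_pos: [0.5851, 0.0117, 0.0942]
eef_rot: [-0.51, 0.488, -0.49, 0.511]
ft_force: [0.1, 0.3, -4.2]
finger_gap: 0.0566
```

Emit:
{"fn": "drive_tool", "kwargs": {"commands": [[[-1,0,0.015,0,0,0,0],[-1,0,0.022,0,0,0,0],[-1,0,0.026,0,0,0,0],[-1,0,0.026,0,0,0,0],[-1,0,0.026,0,0,0,0]]]}}

```text
time: 18.33
ee_pos: [0.584, 0.0116, 0.0667]
eef_rot: [-0.51, 0.489, -0.49, 0.511]
ft_force: [-0.2, 1.0, -3.7]
finger_gap: 0.0565
```

Emit:
{"fn": "drive_tool", "kwargs": {"commands": [[[-1,0,0.002,0,0,0,0],[-1,0,0.002,0,0,0,0],[0.85,0,0.002,0,0,0,0],[0.85,0,0.002,0,0,0,0],[0.85,0,0.002,0,0,0,0],[0.85,0,0.002,0,0,0,0],[0.85,0,0.002,0,0,0,0],[0.85,0,0.002,0,0,0,0],[0.85,0,-0.02,0,0,0,0],[0.85,0,-0.05,0,0,0,0]]]}}

```text
time: 19.17
ee_pos: [0.5809, 0.0121, 0.1134]
eef_rot: [0.512, -0.492, 0.487, -0.509]
ft_force: [-0.2, 0.5, -0.0]
finger_gap: 0.0851
```

Emit:
{"fn": "drive_tool", "kwargs": {"commands": [[[0.85,0,-0.04,0,0,0,0],[0.85,0,-0.08,0,0,0,0],[0,0,-0.12,0,0,0,0],[-1,0,-0.12,0,0,0,0],[-1,0,-0.12,0,0,0,0]]]}}

```text
time: 19.58
ee_pos: [0.5854, 0.0113, 0.2395]
eef_rot: [-0.509, 0.487, -0.491, 0.512]
ft_force: [-0.0, -0.4, -0.8]
finger_gap: 0.067
```

```bash
python3 - <<'E'
from h import *
s=arm.observe();x,y=.022,-.190
T=(.582+x-.042*y,y+.042*x,.21)
print(s["ee_pos"],T,tool_delta(T,.042))
E
```

```text
[0.58543685 0.01127421 0.23949673] (0.61198, -0.189076, 0.21) [[ 0.2012  0.0299  0.0179]
 [-0.0066  0.      0.0015]]
```

Emit:
{"fn": "drive_tool", "kwargs": {"commands": [[[-1,0.201,0.01,0.018,0,0,0],[-1,0.201,0.01,0.018,0,0,0],[-1,0.201,0.01,0.018,0,0,0],[-1,0.201,0.01,0.018,0,0,0],[-1,0.201,0.01,0.018,0,0,0],[-1,0.201,0.01,0.018,0,0,0],[-1,0.201,0.01,0.018,0,0,0],[-1,0.201,0.01,0.018,0,0,0]]]}}

```text
time: 20.25
ee_pos: [0.6092, -0.1876, 0.2241]
eef_rot: [0.51, -0.491, 0.488, -0.51]
ft_force: [0.6, 1.5, 0.4]
finger_gap: 0.0135
```

```bash
python3 - <<'E'
from h import *
import pickle
for i in range(3): arm.grab_frame("wrist")
c=arm.calibration("wrist");s=arm.observe();im=arm.grab_frame("wrist")[:,:,::-1].copy();top=arm.grab_frame("top")[:,:,::-1].copy()
pickle.dump((c,s),open("w9.pkl","wb"));print(s["ee_pos"],s["finger_gap"])
cv2.imwrite("pics/w9raw.png",im);cv2.imwrite("pics/top9.png",top)
a=crop(im,230,0,430,150,4)[:600]
b=cv2.convertScaleAbs(crop(top,275,155,375,215,3.3),alpha=1.5)
a=crop(im,220,0,430,250,2.2);h=max(a.shape[0],b.shape[0])
f=lambda q:cv2.copyMakeBorder(q,0,h-q.shape[0],0,0,cv2.BORDER_CONSTANT)
o=np.hstack([f(a),f(b)]);print(o.shape,a.shape);cv2.imwrite("pics/w9.png",o)
E
```

```text
[ 0.60986526 -0.18685021  0.22561135] 0.001883203050292756
(550, 792, 3) (550, 462, 3)
```

View pics/w9.png

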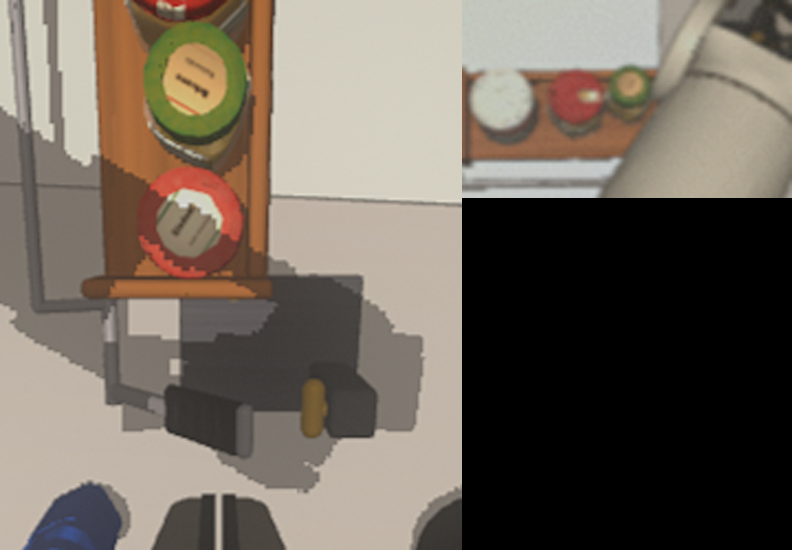

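```bash
python3 - <<'E'
from h import *
import pickle
c,s=pickle.load(open("w9.pkl","rb"))
for q,z in[((205,420),.099),((245,430),.12),((168,412),.078)]: print(ray("wrist",(220+q[0]/2.2-.4,q[1]/2.2-.4),z,c)[0].round(4))
print(arm.observe()["ee_pos"],tool_delta((.612,-.189,.13),.042))
E
```

```text
[ 0.6046 -0.1883  0.099 ]
[ 0.6228 -0.1864  0.12  ]
[ 0.5853 -0.1906  0.078 ]
[ 0.61008363 -0.18714197  0.22608888] [[ 0.0019  0.0961  0.0018]
 [ 0.      0.0017 -0.0001]]
```

Emit:
{"fn": "drive_tool", "kwargs": {"commands": [[[-1,0.002,0.04,0.002,0,0,0],[-1,0.002,0.08,0.002,0,0,0],[-1,0.002,0.1,0.002,0,0,0],[-1,0.002,0.115,0.002,0,0,0],[-1,0.002,0.13,0.002,0,0,0],[-1,0.002,0.14,0.002,0,0,0],[-1,0.002,0.15,0.002,0,0,0],[-1,0.002,0.155,0.002,0,0,0],[-1,0.002,0.155,0.002,0,0,0]]]}}

```text
time: 21.25
ee_pos: [0.612, -0.1901, 0.0707]
eef_rot: [0.511, -0.49, 0.489, -0.51]
ft_force: [-0.6, 1.1, 2.3]
finger_gap: 0.0001
```

Emit:
{"fn": "drive_tool", "kwargs": {"commands": [[[-1,0,0.004,0,0,0,0],[-1,0,0.007,0,0,0,0],[-1,0,0.01,0,0,0,0],[-1,0,0.01,0,0,0,0]]]}}

```text
time: 21.58
ee_pos: [0.614, -0.1908, 0.0628]
eef_rot: [-0.51, 0.488, -0.491, 0.511]
ft_force: [1.1, 0.7, 6.0]
finger_gap: 0.0006
```

Emit:
{"fn": "drive_tool", "kwargs": {"commands": [[[-1,0,0.002,0,0,0,0],[-1,0,0.004,0,0,0,0],[-1,0,0.004,0,0,0,0]]]}}

```text
time: 21.83
ee_pos: [0.6138, -0.191, 0.0587]
eef_rot: [-0.51, 0.488, -0.491, 0.511]
ft_force: [1.7, -0.4, 4.4]
finger_gap: 0.0004
```

Emit:
{"fn": "drive_tool", "kwargs": {"commands": [[[-1,0,0.002,0,0,0,0],[-1,0,0.004,0,0,0,0],[-1,0,0.004,0,0,0,0]]]}}

```text
time: 22.08
ee_pos: [0.6126, -0.1908, 0.0534]
eef_rot: [-0.51, 0.489, -0.49, 0.51]
ft_force: [1.1, -0.7, 4.6]
finger_gap: 0.0007
```

Emit:
{"fn": "drive_tool", "kwargs": {"commands": [[[-1,0,0.002,0,0,0,0],[-1,0,0.003,0,0,0,0],[-1,0,0.003,0,0,0,0]]]}}

```text
time: 22.33
ee_pos: [0.6131, -0.1909, 0.0521]
eef_rot: [-0.51, 0.489, -0.49, 0.511]
ft_force: [-0.7, 1.2, 12.2]
finger_gap: 0.0004
```

Emit:
{"fn": "drive_tool", "kwargs": {"commands": [[[-1,0,0.002,0,0,0,0],[-1,0,0.003,0,0,0,0],[-1,0,0.003,0,0,0,0],[-1,0,0.003,0,0,0,0]]]}}

```text
time: 22.67
ee_pos: [0.6134, -0.191, 0.0512]
eef_rot: [-0.51, 0.488, -0.49, 0.511]
ft_force: [-6.3, 3.1, 22.8]
finger_gap: 0.0004
```

Emit:
{"fn": "drive_tool", "kwargs": {"commands": [[[-1,0,-0.01,0,0,0,0],[-1,0,-0.05,0,0,0,0],[-1,0,-0.09,0,0,0,0],[-1,0,-0.13,0,0,0,0],[-1,0,-0.17,0,0,0,0],[-1,0,-0.177,0,0,0,0],[-1,0,-0.177,0,0,0,0],[-1,0,-0.177,0,0,0,0]]]}}

```text
time: 23.33
ee_pos: [0.6112, -0.1901, 0.2223]
eef_rot: [0.511, -0.49, 0.488, -0.51]
ft_force: [0.4, -0.6, -0.4]
finger_gap: 0.0004
```

```bash
python3 - <<'E'
from h import *
import pickle
for i in range(3): arm.grab_frame("wrist")
c=arm.calibration("wrist");s=arm.observe();im=arm.grab_frame("wrist")[:,:,::-1].copy();print(s["ee_pos"],s["time"],s["ft_force"])
cv2.imwrite("pics/w10raw.png",im);old=cv2.imread("pics/w9raw.png");c0,_=pickle.load(open("w9.pkl","rb"))
# predicted pixels of guard bar end/middle and pad for open/locked
def proj(p,c):
    q=R.from_quat(c["rotation"]).inv().apply(np.array(p)-c["xyz"]);q=c["intrinsics"]@q;return (q[:2]/q[2]).round(1)
W=lambda x,y,z:(.582+x-.042*y,y+.042*x,z)
for n,p in[("bar open",W(-.074,-.1,.051)),("bar lock",W(-.057,-.1,.066)),("pad open",W(.017,-.19,.099)),("pad lock",W(.042,-.19,.059))]: print(n,proj(p,c0),proj(p,c))
r=int(proj(W(-.074,-.1,.051),c)[1]); 
print("old row",old[r,225:290].mean(1).astype(int));print("new row",im[r,225:290].mean(1).astype(int))
t0=cv2.imread("pics/top_raw.png").astype(int);cv2.imwrite("pics/top10.png",arm.grab_frame("top")[:,:,::-1])
# dark pad centroid
for n,q in(("old",old),("new",im)):
    g=q[165:215,285:340].mean(2);m=g<75;y,x=np.nonzero(m);print(n,m.sum(),x.min()+285,x.max()+285,x.mean()+285,y.mean()+165)
# cap shifts
for n,lo,hi in(("green",(35,90,40),(85,255,255)),("red",(0,120,60),(8,255,255))):
    for q in(old,im):
        m=cv2.inRange(cv2.cvtColor(q,cv2.COLOR_BGR2HSV),lo,hi)[:140,270:345];y,x=np.nonzero(m);print(n,len(x),x.mean()+270,y.mean())
E
```

```text
[ 0.61049118 -0.18960608  0.22045932] 23.4833 [-0.37858109  0.13363127 -0.42047594]
bar open [234.6 103. ] [233.4 100.8]
bar lock [246.5 102.6] [245.4 100.3]
pad open [315.  191.5] [315.  190.5]
pad lock [336.5 182.6] [337.  181.6]
old row [117 115 115 116 116 113  97  89  93  92  88  79  84 106 116 116 116 116
 116 116 115 116 115 115 116 116 115 116 116 116 115 116 116 116 116 115
 116 115 116 116 118  92  65  69  71  70  72  72  73  71  71  73  73  73
  74  73  73  73  73  74  75  75  75  74  76]
new row [116 116 116 116 116 116 116 117 115 116 116 116 116 115 116 110  95  88
  95  95  87  79  82 104 116 116 115 115 115 116 115 114 115 115 115 115
 116 115 116 117 105  78  67  69  69  69  72  72  71  72  72  71  73  73
  74  73  70  71  72  73  75  74  73  73  73]
old 1368 294 339 316.74926900584796 182.32090643274853
new 818 303 339 323.7885085574572 177.20171149144255
green 837 309.88649940262843 35.09796893667861
green 905 309.3867403314917 30.391160220994475
red 1418 305.796191819464 86.81664315937941
red 1334 305.63643178410797 93.32983508245877
```

```bash
python3 -c "
from bench import arm
print(arm.sign_off())"
```

```text
the job is handed in; nothing more can be done
None
```

I put the red-capped spice jar, the green-capped spice jar and the honey jar in the rack beside the jam jar. I then pressed the lever to its stop, lifted clear and handed the job in at about 23.5 s.

- **Row:** my last viewed picture, taken just before the press, shows all four jars upright in a row with their backs near the rail. From the lever end they stand red, green, honey, jam.
- **Lever:** the push rose to about 23 N at the stop. Afterwards the guard bar had moved about 11 px in the wrist image where about 12 px was predicted for locked, and it stayed there, so I take the catch as holding.
- **Not checked:** I had used up the picture views, so the row after the press was checked only by pixel numbers, and those cap readings were too muddled to prove nothing shifted. I did not re-measure the bystanders; I noticed no contact with them.
- **Disagreements:**
  - The top and wrist cameras differed by 2–5 mm.
  - The finger gap read 46 mm on the green jar (listed as 42 mm) and 44.5 mm on the red one (listed as 46 mm).
  - The lever gave only about 5 N for most of its stroke, against the stated 10–15 N.

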